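Clip a snap hook onto a tub's lifting eye and carry the tub to the mat

TASK

Take the snap hook by its wooden grip out of its slotted stand and press it gently (never more than about 15 N) down onto the steel eye on the lid of the tub, so that the eye pushes the sprung gate in and the gate snaps shut behind it. Lift the tub clear of the table by the hook alone, at least 5 cm, and set it down softly, upright and wholly on the round cork mat. Do not touch the tub with the gripper, let go of the hook leaving it clipped on the eye, and leave the other things where they are.

Things in the scene. Friction and masses are not known exactly. Their poses are not given: they have to be found in the camera images.
- hook: Snap hook, loose, 0.08 kg, upright in its stand at the start. Origin: middle of its underside; x along its 62 mm width, y its thickness, z up. A flat closed frame of 10 mm round steel bar, 43 mm tall, lies in its x-z plane; above it a wooden grip, 42 (x) x 16 (y) mm, from z = 53 to 103 mm. Inner faces of the frame: sides at x = -21 and +21 mm, top bar at z = 33 mm.
- hook_nose (a point): On the hook's solid nose, at x = 15.5, z = 10 mm in the hook: the fixed part of the underside, upper face z = 10 mm, from the +x side to its end at x = +3 mm, which turns up as a lip (x = 3 to 10, top z = 18 mm). Once clipped, moving the hook 21 mm towards its own -x brings the bar over the lip and the load then hangs in this seat; hanging on the shut gate also holds.
- hook_entry (a point): Where the eye's bar should meet the gate from below: x = -6, z = 1.5 mm in the hook (good from x = -9 to -2 mm), bar along hook y. Pressing down from first touch, the push rises from about 2 N to some 5 to 8 N over 24 to 28 mm of travel; then the gate slips past the bar and snaps shut under it. Some 3 to 5 mm further the frame's top bar strikes the eye hard.
- hook_grip (a point): Middle of the wooden grip, 78 mm above the hook's underside; grip it from above across its 16 mm thickness (hook y). A 10 mm brass stud on one narrow edge of the grip marks the -x side, where the gate is hinged.
- hook_throat (a point): Middle of the opening inside the hook's frame, 21 mm above its underside.
- gate (a joint): The sprung gate, a 7 mm round steel bar closing the underside: hinged at x = -25, z = 5 mm in the hook, its tip at x = +2.5 mm, against the nose; it opens only inward, up into the frame. Angle, rad: 0 shut, up to 1.35 pressed fully in; about 0.9 when the eye's bar slips past.
- stand: Fixed plywood block, 96 (x) x 50 (y) x 22 mm tall, with a slot 66 x 14 mm and 16 mm deep in which the hook stands loosely, hook x along stand x. Origin: middle of its underside. Pull the hook straight up.
- tub: Loose lidded tub, body 100 mm and lid 106 mm across, 60 mm tall to the lid's top, 0.4 to 0.85 kg with the eye; too wide to grip. Origin: middle of its underside, z up. On the middle of the lid stands a rigid steel eye.
- tub_lid (a point): Middle of the lid's top, 60 mm over the tub's underside. The eye on it: a ring of 7 mm round bar in the tub's y-z plane, 55 mm wide and 53 mm tall, open inside 39 mm down from its top bar, which is straight, 30 mm long, along tub y, right over the tub's axis. It is screwed in more or less far and stays so: its top bar's middle is 52 to 104 mm above the lid, not measured: feel for it.
- mat: Fixed round cork mat, 160 mm across, 4 mm thick. Origin: centre of its underside.
- tube_a: Bystander: a lying paint tube, 92 x 30 x 16 mm. Origin: middle of its underside.
- tube_b: Bystander: a lying paint tube, 92 x 30 x 16 mm. Origin: middle of its underside.
- jar: Bystander: a red jar with black cap, 72 mm wide, 105 mm tall. Origin: middle of its underside.
- cup: Bystander: an empty clear cup, 64 mm wide, 70 mm tall. Origin: middle of its underside.
- brush: Bystander: a lying paint brush, 200 mm long. Origin: middle of its underside.
- knife: Bystander: a lying palette knife, 200 mm long. Origin: middle of its underside.
- gesso: Bystander: a standing white bottle, 76 mm wide, 150 mm tall. Origin: middle of its underside.
There are look-alikes about, which are no part of the job. What is shaped like the hook but green is not meant.

How it is judged:
By the outcome, as a careful person would: the job done as asked, in the order asked, and still so for the second after the job is handed in, with the robot touching nothing.
It also fails if it takes over 72 s, if anything falls off the work surface, if the arm or the gripper's body presses on something with over 40 N, if the wrist force passes 120 N, or if a joint passes its speed limit or range.

ROBOT

A 6-joint arm with a two-finger parallel gripper is mounted at the origin on the work surface. World frame = base frame: x ahead of the robot, y to its left, z up, the work surface at z = 0. Lengths are in m, angles in rad, forces in N, time in s.
With the tool pointing down it reaches from about 0.375 to 0.9 m from the base axis. Payload 3.1 kg.
Tool frame: the origin (TCP) lies between the finger pads; the fingertips stand manip.finger_overhang ahead of it and the grasp point (between the pads) lies 5 mm behind it (manip.finger_overhang is the distance from the TCP to the fingertips, in m); z points along the fingers, y is the line along which they close (so a half turn about z gives the same grasp; the last joint's range is limited). The gripper opens to 85 mm and grips with 20 to 120 N. Pads are 22 mm wide; open, the fingers measure 114 mm over their backs; the gripper's body (76 mm by 85 mm) begins 54 mm behind the grasp point. The pads swing forward as they close: fully open they stand 13 mm farther back than shut.
Start: joints at [-1.308, 0.527, 1.433, -0, 1.181, -0.178], TCP at [0.267, -0.565, 0.245] pointing down, gripper open.
Joint ranges: [-3.08, 3.08], [-0.75, 2.2], [0.22, 2.44], [-1.43, 4.57], [0, 2.65], [-2.85, 2.85]. Speed limits (rad/s): [2.79, 2.79, 3.14, 3.14, 3.14, 3.14].

INTERFACE

Orientations are given as a unit quaternion [x, y, z, w].
In Python, from station import manip gives the robot as it stands.
- The arm moves only by the tool drive_tool, never from a script. Its argument "plan" is a list of rows, each a list of 7 numbers: the shift along the tool's x, y, z in m, then the turn, a rotation vector about the tool's x, y, z in degrees, then the opening, from -1 (shut) to 1 (fully open). In form: [[x, y, z, wx, wy, wz, gripper], ...]. A call has 1 to 10 rows; each row shifts and turns the commanded pose from where the row before left it, along the tool's axes as they then stand; what a row does not reach is not made up. A row lasts 1/10 s, in which the tool goes at most 50 mm and 8.59 degrees, less where a joint would pass 70% of its speed; a pose out of reach is approached as far as the arm can. A call is refused whole if a number of a shift passes 0.05 or a number of a turn 8.59, either way. A call with a gripper value outside its range is refused whole. The fingers move at their own pace and stop on an object; "newtons" is the grip in N (left out, the last holds). Time passes only in rows, so rows that do not move let the fingers close. It gives the time, the measured TCP pose, the force, the opening and the grip force at its end, in the units of the state.
- manip.sense(): the state, without advancing time (a new reading comes with each control period).
- manip.snapshot(name): name is "side" or "top"; returns a dict with "image" (420x560x3 uint8, red, green, blue), "z_map" (420x560 float32, m along the optical axis (not along the pixel's ray), 0 where there is no reading), "fov_y" (degrees; the focal length in pixels is half the picture's height over the tangent of half this angle, whatever the lens; pixels are square), "cx", "cy" (the principal point, pixels), "k1" (the pictures are not rectified: a ray, as slopes to the right and down, at radius r is drawn at 1 + k1 r^2 times it, then the intrinsics apply), "extrinsics" (4x4, takes a point from camera to world coordinates). Camera axes: x right, y up, looking along -z (the intrinsics and any distortion apply to the point x, -y, -z); pixel columns grow to the right and rows downward; lengths in m; the calibration is good to about 2 mm. A picture is of the moment at which its call begins.
- manip.sign_off(): hands the job in; it is judged then, once.
The state is a dict: "t": time; "q": joint angles; "qd": joint speeds; "tau": joint torques, N m; "tcp_pos": TCP position; "tool_rot": TCP orientation; "force": force on the tool from outside, world axes, zero at the start; "ft_torque": the same for the moment, N m; "finger_gap": opening from 0.0 (shut) to 1.0 (fully open); "gripper_force": force on a finger pad.
Only numpy, scipy, OpenCV 4.12 (cv2) and the standard library are available. Lean on these libraries where they do the work, as an engineer would, in place of code of your own. Each camera call takes 0.05 s, during which the arm holds its last target. There are 200 camera calls.

## Working session

There is one attempt and no reset: what is moved stays moved. The work goes in short steps, Python scripts to look and compute and a tool call to move; the robot and the scene stay as the last step left them, time stands still between calls to the robot, and variables do not carry over. Pictures are saved under pics/ and viewed, at most 10 in all, crops included, and the job is handed in when it is done.

Besides the shell and the picture viewer there is one more tool, called after "Call:" as name(argument=value, ...) on one line, values as JSON. drive_tool: Moves the arm, as the interface text tells. Its arguments: {"type":"object","properties":{"plan":{"type":"array"},"newtons":{"type":"number"}},"required":["plan"]}

```bash
ls; mkdir -p pics
cat > h.py <<'E'
import numpy as np, cv2
from station import manip
def snap(n):
    s=manip.snapshot(n); s['f']=210/np.tan(np.radians(s['fov_y'])/2); return s
def slopes(s,uv):
    uv=np.atleast_2d(np.asarray(uv,float)); f=s['f']
    K=np.array([[f,0,s['cx']],[0,f,s['cy']],[0,0,1]])
    return cv2.undistortPoints(uv[:,None],K,np.array([s['k1'],0,0,0.]))[:,0]
def plane(s,uv,z):
    d=slopes(s,uv); E=s['extrinsics']; d=np.c_[d[:,0],-d[:,1],-np.ones(len(d))]@E[:3,:3].T; o=E[:3,3]
    return o+d*((z-o[2])/d[:,2])[:,None]
def cloud(s):
    H,W=s['z_map'].shape; v,u=np.mgrid[:H,:W]; d=slopes(s,np.c_[u.ravel(),v.ravel()]); z=s['z_map'].ravel()
    p=np.c_[d[:,0]*z,-d[:,1]*z,-z]; E=s['extrinsics']; p=p@E[:3,:3].T+E[:3,3]; p[z==0]=np.nan
    return p.reshape(H,W,3)
def proj(s,p):
    E=s['extrinsics']; c=(np.atleast_2d(p)-E[:3,3])@E[:3,:3]; a=np.c_[c[:,0],-c[:,1]]/-c[:,2:]
    r=(a**2).sum(1,keepdims=True); return a*(1+s['k1']*r)*s['f']+[s['cx'],s['cy']]
E
python3 - <<'E'
from h import *
for n in('top','side'):
    s=snap(n); cv2.imwrite(f'pics/{n}0.png',s['image'][...,::-1]); print(n,s['fov_y'],s['cx'],s['cy'],s['k1'],s['extrinsics'].round(3).tolist(),(s['z_map']>0).mean())
    np.save(f'{n}0.npy',s,allow_pickle=True)
st=manip.sense(); print(st); print(manip.finger_overhang)
E
```

```text
pics
top 48.135179919017254 276.63743653796786 209.83428810669375 -0.12324888996436069 [[-0.021, 0.992, -0.124, 0.445], [-1.0, -0.022, -0.005, -0.018], [-0.008, 0.124, 0.992, 1.158], [0.0, 0.0, 0.0, 1.0]] 0.9958205782312926
side 54.54643608695364 283.927852765493 205.74459199304792 -0.11959577727473096 [[0.966, 0.197, -0.168, 0.426], [-0.258, 0.768, -0.587, -0.517], [0.013, 0.61, 0.792, 0.732], [0.0, 0.0, 0.0, 1.0]] 0.9957312925170068
{'t': 0.1, 'q': array([-1.30847988e+00,  5.28400103e-01,  1.43381434e+00,  6.78540827e-06,
        1.18141520e+00, -1.78515009e-01]), 'qd': array([ 4.24109021e-04, -1.72678731e-03, -2.57047160e-03, -3.02407878e-04,
       -1.66034421e-03,  7.77411789e-05]), 'tau': array([ 3.80507572e-04, -4.43301630e+01, -1.78587109e+01, -2.16130402e-04,
        3.84597864e-03, -9.60136504e-06]), 'tcp_pos': array([ 0.26653296, -0.56460922,  0.24440215]), 'tool_rot': array([ 9.75806417e-01,  2.18633937e-01, -3.95283059e-05, -1.01772757e-03]), 'force': array([ 0.3363851 ,  0.43678969, -0.63013447]), 'ft_torque': array([-0.0145025 , -0.01704994, -0.06439443]), 'gripper_force': 0.0, 'finger_gap': 1.0040321952718643}
0.014
```

View pics/top0.png

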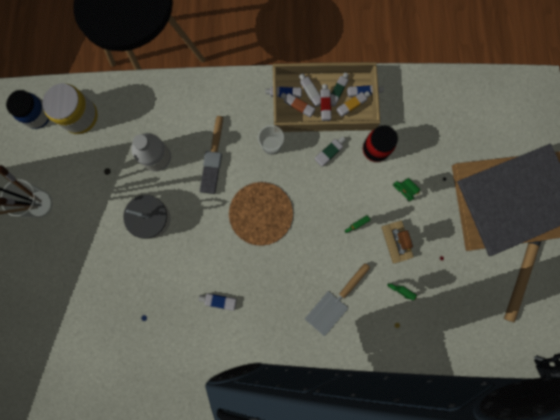

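View pics/side0.png

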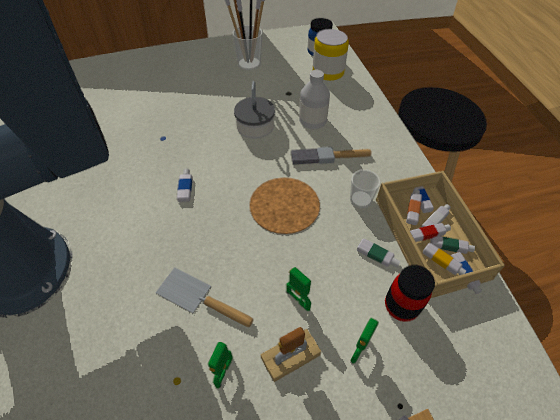

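The top view shows the hook in its stand at about (400,240), the tub with its eye at (147,216), the mat at (262,213) and green decoys around the stand. In the side view the hook is at (291,345), the tub at (255,115) and the mat at (285,205).

Run:
```python
from h import *
o=[]
for n in('top','side'):
    s=np.load(f'{n}0.npy',allow_pickle=True).item(); P=cloud(s); im=s['image']; hsv=cv2.cvtColor(im,cv2.COLOR_RGB2HSV); X,Y,Z=np.moveaxis(P,-1,0)
    u,v=proj(s,[[0.42,-.26,.05]])[0]; print(n,u,v,'table z',np.nanmedian(Z[abs(Z)<.02]))
    vv,uu=np.mgrid[:420,:560]
    # centre pixels
    c={'top':[(400,240),(147,216),(262,213)],'side':[(291,345),(255,118),(285,205)]}[n]
    near=lambda k,r:np.hypot(uu-c[k][0],vv-c[k][1])<r
    # mat
    m=near(2,55)&(hsv[...,1]>80)&(Z<.02)&(hsv[...,0]<25)
    cn=max(cv2.findContours(m.astype(np.uint8),0,1)[0],key=cv2.contourArea)[:,0].astype(float)
    q=plane(s,cn,.004)[:,:2]; e=cv2.fitEllipse(q.astype(np.float32)*1000); print('mat',e)
    # lid
    m=near(1,45)&(abs(Z-.058)<.012); q=P[m][:,:2]; e=cv2.minEnclosingCircle(q.astype(np.float32)); print('lid',m.sum(),np.median(Z[m]),e,q.min(0),q.max(0))
    m=near(1,60)&(Z>.075)&(Z<.25)&(np.hypot(X-e[0][0],Y-e[0][1])<.06); q=P[m]; print('eye',len(q),q.min(0),q.max(0),np.percentile(q[:,2],[50,90,98]))
    if len(q)>4: t=q[q[:,2]>q[:,2].max()-.02]; print(' topmean',t.mean(0),cv2.fitLine(q[:,:2].astype(np.float32),2,0,.01,.01).ravel())
    # hook
    m=near(0,35)&(Z>.055)&(Z<.15)&~((hsv[...,0]>40)&(hsv[...,0]<85)&(hsv[...,1]>100)); q=P[m]
    print('hook',len(q),q.min(0),q.max(0),np.percentile(q[:,2],[50,90,98]))
    t=q[q[:,2]>np.percentile(q[:,2],98)-.012]; print(' top',len(t),t.mean(0),cv2.minAreaRect((t[:,:2]*1000).astype(np.float32)))
    m=near(0,45)&(abs(Z-.022)<.006)&(hsv[...,0]<30); print('stand',m.sum(),cv2.minAreaRect((P[m][:,:2]*1000).astype(np.float32)))
    g=(hsv[...,0]>40)&(hsv[...,0]<85)&(hsv[...,1]>120)
    k,l,stt,cc=cv2.connectedComponentsWithStats(g.astype(np.uint8))
    for i in range(1,k):
        if stt[i,4]>60: q=P[l==i]; print(' green',cc[i].round(),q[:,2].max().round(3),cv2.minAreaRect((q[:,:2]*1000).astype(np.float32)))
    cr=im[c[0][1]-45:c[0][1]+45,c[0][0]-50:c[0][0]+50]; cr2=im[c[1][1]-45:c[1][1]+45,c[1][0]-50:c[1][0]+50]
    o.append(cv2.resize(np.hstack([cr,cr2]),None,fx=3.9,fy=3.2,interpolation=2))
cv2.imwrite('pics/crop.png',np.clip(np.vstack(o)[...,::-1]*1.5,0,255))
```

```text
top 383.4642639099003 276.4853257034283 table z -0.0006532372029343092
mat ((582.0957641601562, 27.92157554626465), (155.00914001464844, 156.5545654296875), 10.215108871459961)
lid 1451 0.05904241349487216 ((0.5753553509712219, 0.30368536710739136), 0.05364856496453285) [0.52187636 0.25061841] [0.62746485 0.35649876]
eye 92 [0.56573281 0.27719907 0.07879923] [0.58378488 0.32753173 0.13858349] [0.1315296  0.13520512 0.13745202]
 topmean [0.57418962 0.30026879 0.13127552] [0.25232843 0.96764165 0.5735722  0.29985225]
hook 223 [ 0.48115483 -0.3159665   0.05872994] [ 0.52420222 -0.29269839  0.1119535 ] [0.1053947  0.10927308 0.11072667]
 top 142 [ 0.50305023 -0.30468519  0.10682739] ((502.1443176269531, -305.637451171875), (44.321590423583984, 15.977526664733887), 16.71272087097168)
stand 544 ((494.4139709472656, -271.0425109863281), (97.45293426513672, 122.08210754394531), 14.977110862731934)
 green [330. 151.] 0.022 ((733.4301147460938, -149.75717163085938), (20.013105392456055, 23.420915603637695), 38.847442626953125)
 green [407. 188.] nan ((628.43896484375, -324.0054016113281), (53.
[... 1260 characters left out ...]
.74246215820312), (22.843847274780273, 31.876022338867188), 56.83263397216797)
 green [377. 252.] nan ((733.2327270507812, -149.90164184570312), (29.561235427856445, 30.94683837890625), 42.624664306640625)
 green [299. 287.] nan ((543.8125610351562, -207.52230834960938), (11.459197998046875, 58.353721618652344), 30.91282844543457)
 green [364. 338.] nan ((622.7835083007812, -330.2662353515625), (48.78536605834961, 14.256553649902344), 44.13938522338867)
 green [220. 362.] nan ((387.5446472167969, -291.3724670410156), (82.97798919677734, 26.373971939086914), 78.11661529541016)[ WARN:0@0.735] global loadsave.cpp:1063 imwrite_ Unsupported depth image for selected encoder is fallbacked to CV_8U.
```

View pics/crop.png

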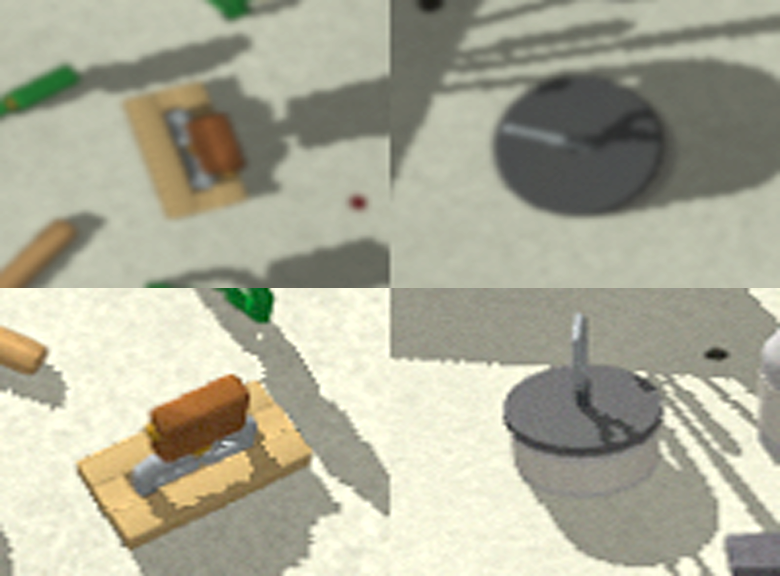

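The stand's hook has its brass stud at the left end in the side view, i.e. towards world -x. I'll move above it now.

Call:
drive_tool(plan=[[0.0404,-0.0167,0,0,0,0,0],[0.0404,-0.0167,0,0,0,0,0],[0.0404,-0.0167,0,0,0,0,0],[0.0404,-0.0167,0,0,0,0,0],[0.0404,-0.0167,0,0,0,0,0],[0.0404,-0.0167,0,0,0,0,0],[0.0404,-0.0167,0,0,0,0,0],[0.0404,-0.0167,0,0,0,0,0],[0,0,0,0,0,5.1,0],[0,0,0,0,0,5.1,0]], newtons=60)

```text
t: 1.1
tcp_pos: [0.5028, -0.3045, 0.2448]
tool_rot: [0.991, 0.131, -0.0, -0.0]
force: [0.2, 0.0, 0.5]
finger_gap: 0.497
gripper_force: 0.0
```

```bash
cat >> h.py <<'E'
def yaw(q):
    from scipy.spatial.transform import Rotation as R
    M=R.from_quat(q).as_matrix(); return np.degrees(np.arctan2(M[1,0],M[0,0])),M
def to(target,yw=None,p=None):
    s=manip.sense(); y,M=yaw(s['tool_rot']); print('t',round(s['t'],2),'tcp',s['tcp_pos'].round(4),'yaw',y.round(2),'zax',M[:,2].round(4),'F',s['force'].round(2),'gap',round(s['finger_gap'],3))
    if target is not None: print('tool shift',((np.array(target)-s['tcp_pos'])@M).round(4), 'wz' , None if yw is None else round(y-yw,2))
E
python3 - <<'E'
from h import *
to([.502,-.306,.079],15)
# stud, eye
for n in('top','side'):
    s=np.load(f'{n}0.npy',allow_pickle=True).item(); P=cloud(s); hsv=cv2.cvtColor(s['image'],cv2.COLOR_RGB2HSV); Z=P[...,2]
    u,v=proj(s,[[.502,-.306,.084]])[0].astype(int)
    w=np.zeros(Z.shape,bool); w[v-25:v+25,u-30:u+30]=1
    m=w&(hsv[...,0]>17)&(hsv[...,0]<32)&(hsv[...,1]>140)
    for a,b,p in zip(*np.nonzero(m)[::-1],P[m]): print(n,a,b,hsv[b,a],p.round(3))
    R=np.hypot(P[...,0]-.5745,P[...,1]-.303)<.045
    for lo in(.08,.125,.131):
        q=P[R&(Z>lo)]; c=q[:,:2].mean(0); U,S,V=np.linalg.svd(q[:,:2]-c); d=V[0]; t=(q[:,:2]-c)@d
        print(n,lo,len(q),c,np.degrees(np.arctan2(*d[::-1])),'mid',c+d*(t.min()+t.max())/2,np.ptp(t), 'ztop',np.percentile(q[:,2],[50,90,97]))
E
```

```text
t 1.1 tcp [ 0.5028 -0.3045  0.2448] yaw 15.05 zax [-9.e-04  7.e-04 -1.e+00] F [0.24 0.04 0.52] gap 0.497
tool shift [-0.001   0.0014  0.1658] wz 0.05
top 408 249 [ 18 152  79] [ 0.481 -0.309  0.098]
top 409 249 [ 19 150  75] [ 0.481 -0.31   0.101]
top 0.08 91 [0.57358745 0.29976724] 75.31793822502999 mid [0.57441638 0.30293098] 0.052343926387260375 ztop [0.13156831 0.13523292 0.13708153]
top 0.125 58 [0.57473717 0.30220686] 74.92306694007726 mid [0.57508319 0.30349134] 0.04506374043307093 ztop [0.13324    0.1364     0.13750845]
top 0.131 50 [0.57493433 0.30304897] 74.36799584866343 mid [0.57482109 0.30264427] 0.03726318458420404 ztop [0.13384643 0.13654055 0.13763157]
side 279 342 [ 20 143 128] [ 0.482 -0.308  0.099]
side 280 342 [ 18 203  78] [ 0.483 -0.31   0.105]
side 279 343 [ 21 200 135] [ 0.482 -0.31   0.1  ]
side 280 343 [ 20 186 104] [ 0.483 -0.311  0.102]
side 279 344 [ 21 214 118] [ 0.481 -0.312  0.101]
side 280 344 [ 21 196 100] [ 0.483 -0.311  0.099]
side 279 345 [ 22 225  85] [ 0.481 -0.313  0.101]
side 280 345 [ 20 196  95] [ 0.482 -0.314  0.1  ]
side 281 345 [ 21 203  
[... 309 characters left out ...]
08 -0.31   0.052]
side 292 350 [ 21 231  75] [ 0.504 -0.313  0.056]
side 293 350 [ 23 229  78] [ 0.505 -0.312  0.053]
side 290 351 [ 18 185  66] [ 0.5   -0.312  0.051]
side 291 351 [ 21 219  78] [ 0.502 -0.312  0.05 ]
side 292 351 [ 23 198  81] [ 0.504 -0.312  0.05 ]
side 0.08 89 [0.57375908 0.29457084] -106.9602485091175 mid [0.57557807 0.30053528] 0.053136184838029274 ztop [0.12172735 0.13467352 0.13600166]
side 0.125 37 [0.57367864 0.29688519] 76.35478146569443 mid [0.57433243 0.29957835] 0.03791466065799501 ztop [0.13333429 0.13582666 0.13611684]
side 0.131 30 [0.57438137 0.29993082] 76.33846707324786 mid [0.57457525 0.3007285 ] 0.03556582772047749 ztop [0.13369856 0.13597591 0.13616939]
```

The stud is on the -x side, as expected. The eye's top is at about z 0.137 and its bar runs at 75°. I'll descend and grasp.

Call:
drive_tool(plan=[[-0.001,0.0014,0.03,0,0,0,0],[0,0,0.03,0,0,0,0],[0,0,0.03,0,0,0,0],[0,0,0.03,0,0,0,0],[0,0,0.03,0,0,0,0],[0,0,0.0158,0,0,0,0],[0,0,0,0,0,0,-0.2]])

```text
t: 1.8
tcp_pos: [0.4996, -0.3066, 0.0766]
tool_rot: [0.991, 0.131, -0.002, -0.003]
force: [-0.2, 0.6, 0.4]
finger_gap: 0.4
gripper_force: 0.0
```

Call:
drive_tool(plan=[[0,0,0,0,0,0,-1],[0,0,0,0,0,0,-1],[0,0,0,0,0,0,-1],[0,0,0,0,0,0,-1],[0,0,0,0,0,0,-1],[0,0,0,0,0,0,-1]], newtons=60)

```text
t: 2.4
tcp_pos: [0.5015, -0.3082, 0.0799]
tool_rot: [0.991, 0.131, 0.0, 0.0]
force: [0.3, 0.9, -0.4]
finger_gap: 0.18
gripper_force: 60.5
```

Call:
drive_tool(plan=[[0,0,-0.008,0,0,0,-1],[0,0,-0.015,0,0,0,-1],[0,0,-0.02,0,0,0,-1],[0,0,-0.025,0,0,0,-1],[0,0,-0.03,0,0,0,-1],[0,0,-0.03,0,0,0,-1],[0,0,-0.03,0,0,0,-1],[0,0,-0.02,0,0,0,-1],[0,0,0,0,0,0,-1],[0,0,0,0,0,0,-1]])

```text
t: 3.4
tcp_pos: [0.5011, -0.3078, 0.2576]
tool_rot: [0.991, 0.131, 0.0, 0.0]
force: [0.1, -0.6, 0.0]
finger_gap: 0.176
gripper_force: 60.5
```

```bash
python3 - <<'E'
from h import *
s=snap('side'); t=snap('top'); to([.5747,.302,.25],-14.5)
st=manip.sense(); y,M=yaw(st['tool_rot'])
for s in(s,t):
    P=cloud(s); u,v=proj(s,[st['tcp_pos']-[0,0,.03]])[0].astype(int)
    hsv=cv2.cvtColor(s['image'],cv2.COLOR_RGB2HSV)
    w=np.zeros(P.shape[:2],bool); w[v-60:v+60,u-50:u+50]=1
    q=(P-st['tcp_pos'])@M; b=np.array([-1,1,1])  # tool coords
    m=w&(abs(q[...,0])<.045)&(abs(q[...,1])<.02)&(q[...,2]>.02)&(q[...,2]<.1); qq=q[m]; print(m.sum(),qq.min(0).round(4),qq.max(0).round(4))
    f=qq[qq[:,2]>.035]
    if len(f)>5: print('frame',np.percentile(f,[1,50,99],axis=0).round(4))
    cv2.imwrite('pics/lift_%d.png'%u,cv2.resize(s['image'][max(v-80,0):v+80,max(u-100,0):u+100],None,fx=4,fy=3.5)[...,::-1]); print(u)
E
ls pics
```

```text
t 3.5 tcp [ 0.5005 -0.3073  0.256 ] yaw 15.06 zax [-0.0024  0.0022 -1.    ] F [ 0.5  -0.56 -1.24] gap 0.183
tool shift [ 0.2299 -0.5691  0.0072] wz 29.56
258 [-0.0275 -0.0039  0.0274] [0.0142 0.0054 0.0704]
frame [[-0.0273 -0.0028  0.0358]
 [-0.0132  0.0025  0.0635]
 [ 0.0138  0.0053  0.0693]]
292
70 [ 0.012  -0.0063  0.0289] [0.0338 0.0034 0.0693]
frame [[ 0.0139 -0.006   0.0358]
 [ 0.0253 -0.0034  0.0624]
 [ 0.0335  0.003   0.0691]]
424
crop.png
lift_292.png
lift_424.png
side0.png
top0.png
```

View pics/lift_292.png

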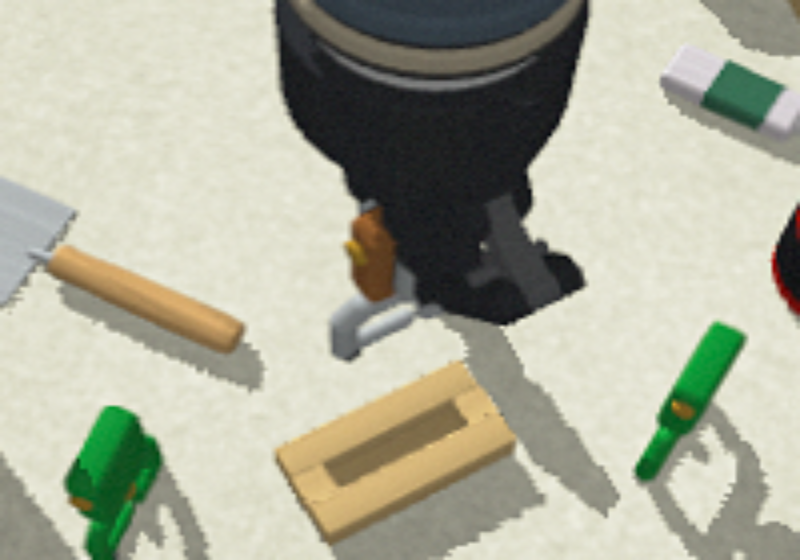

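Run:
```python
from h import *
c,s=np.cos(np.radians(-14.5)),np.sin(np.radians(-14.5))
# hook centre at tool x +.003 ; bar at hook x=-6 -> bar at tool x=-.003 => tcp = bar +.003*x
b=np.array([.5747,.302]); print(b+.003*np.array([c,s]))
```

```text
[0.57760444 0.30124886]
```

Hook held upright with the stud at the left (350,250) and the stand empty. I'll carry it over to the tub.

Call:
drive_tool(plan=[[0.0085,-0.0205,0,0,0,0,-1],[0.0128,-0.0313,0,0,0,0,-1],[0.017,-0.0415,0,0,0,0,-1],[0.017,-0.0415,0,0,0,0,-1],[0.017,-0.0415,0,0,0,0,-1],[0.017,-0.0415,0,0,0,0,-1],[0.017,-0.0415,0,0,0,0,-1],[0.017,-0.0415,0,0,0,0,-1],[0.017,-0.0415,0,0,0,0,-1],[0.017,-0.0415,0,0,0,0,-1]])

```text
t: 4.5
tcp_pos: [0.5527, 0.1052, 0.2558]
tool_rot: [0.991, 0.131, -0.002, -0.0]
force: [1.6, -0.7, -0.6]
finger_gap: 0.179
gripper_force: 60.5
```

Call:
drive_tool(plan=[[0.017,-0.0415,0,0,0,0,-1],[0.017,-0.0415,0,0,0,0,-1],[0.017,-0.0415,0,0,0,0,-1],[0.0144,-0.035,0,0,0,0,-1],[0.0085,-0.0207,0,0,0,0,-1],[0,0,0,0,0,5.9,-1],[0,0,0,0,0,5.9,-1],[0,0,0,0,0,5.9,-1],[0,0,0,0,0,5.9,-1],[0,0,0,0,0,5.9,-1]])

```text
t: 5.5
tcp_pos: [0.5772, 0.2963, 0.2551]
tool_rot: [0.992, -0.128, -0.002, 0.001]
force: [-0.3, -0.2, -1.5]
finger_gap: 0.181
gripper_force: 60.5
```

Call:
drive_tool(plan=[[0,0,0,0,0,0,-1],[0,0,0,0,0,0,-1],[0,0,0,0,0,0,-1]])

```text
t: 5.8
tcp_pos: [0.5778, 0.2965, 0.2567]
tool_rot: [0.992, -0.125, -0.001, 0.0]
force: [0.2, 0.2, -1.4]
finger_gap: 0.178
gripper_force: 60.5
```

Run:
```python
from h import *
to([.5777,.3012,.22],-14.5); im=[]
for n in('side','top'):
    s=snap(n); u,v=proj(s,[[.5747,.302,.15]])[0].astype(int); a,b=max(v-70,0),max(u-90,0)
    st=manip.sense(); y,M=yaw(st['tool_rot']); P=cloud(s); q=(P-st['tcp_pos'])@M
    m=(abs(q[...,0])<.045)&(abs(q[...,1])<.02)&(q[...,2]>.03)&(q[...,2]<.09); print(n,m.sum(),np.percentile(q[m],[1,50,99],axis=0).round(4).tolist())
    m=(abs(q[...,0])<.045)&(abs(q[...,1])<.035)&(q[...,2]>.095)&(P[...,2]>.125); e=q[m]; print('eye in tool',m.sum(),e.mean(0) if m.sum() else 0)
    im.append(cv2.resize(s['image'][a:a+140,b:b+130],(390,420),interpolation=2))
cv2.imwrite('pics/over.png',np.hstack(im)[...,::-1])
```

```text
t 5.8 tcp [0.5778 0.2965 0.2567] yaw -14.36 zax [-1.5e-03 -4.0e-04 -1.0e+00] F [ 0.23  0.2  -1.36] gap 0.178
tool shift [-0.0013 -0.0046  0.0367] wz 0.14
side 290 [[-0.0289, -0.0032, 0.0306], [0.0053, 0.0028, 0.0495], [0.0331, 0.0076, 0.0734]]
eye in tool 38 [-0.00404729  0.00150763  0.12411192]
top 116 [[-0.0284, -0.0053, 0.0316], [-0.0152, 0.002, 0.0445], [0.0313, 0.0049, 0.071]]
eye in tool 36 [-0.0048413   0.00254509  0.12414528]
```

View pics/over.png

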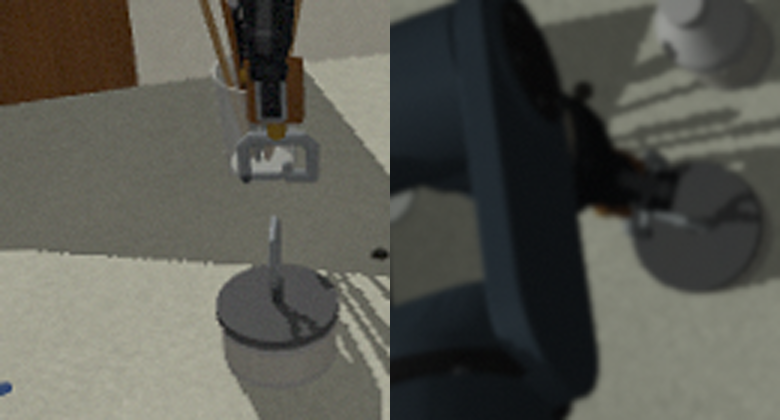

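The hook is squarely above the eye: in the side crop the eye is at (275,220), below the gate left of centre. The measured offset in hook x is -6 mm. I'll descend and feel for contact.

Call:
drive_tool(plan=[[0,-0.004,0.006,0,0,0,-1],[0,0,0.01,0,0,0,-1],[0,0,0.01,0,0,0,-1],[0,0,0.008,0,0,0,-1],[0,0,0.004,0,0,0,-1],[0,0,0,0,0,0,-1],[0,0,0,0,0,0,-1]])

```text
t: 6.6
tcp_pos: [0.5793, 0.3005, 0.2195]
tool_rot: [0.992, -0.126, 0.0, -0.0]
force: [-0.3, 0.2, -0.4]
finger_gap: 0.179
gripper_force: 60.5
```

Call:
drive_tool(plan=[[0,0,0.002,0,0,0,-1],[0,0,0.002,0,0,0,-1],[0,0,0,0,0,0,-1]])

```text
t: 6.9
tcp_pos: [0.5791, 0.3004, 0.2154]
tool_rot: [0.992, -0.126, -0.0, 0.0]
force: [-0.1, 0.3, -0.5]
finger_gap: 0.175
gripper_force: 60.5
```

Call:
drive_tool(plan=[[0,0,0.002,0,0,0,-1],[0,0,0.002,0,0,0,-1],[0,0,0,0,0,0,-1]])

```text
t: 7.2
tcp_pos: [0.5789, 0.3004, 0.2111]
tool_rot: [0.992, -0.126, -0.0, 0.0]
force: [-0.3, -0.4, -1.0]
finger_gap: 0.176
gripper_force: 60.5
```

Call:
drive_tool(plan=[[0,0,0.002,0,0,0,-1],[0,0,0.002,0,0,0,-1],[0,0,0,0,0,0,-1]])

```text
t: 7.5
tcp_pos: [0.5793, 0.3005, 0.2075]
tool_rot: [0.992, -0.126, 0.0, -0.0]
force: [-0.4, -0.1, 0.1]
finger_gap: 0.182
gripper_force: 60.7
```

Call:
drive_tool(plan=[[0,0,0.002,0,0,0,-1],[0,0,0.002,0,0,0,-1],[0,0,0,0,0,0,-1]])

```text
t: 7.8
tcp_pos: [0.5791, 0.3006, 0.2036]
tool_rot: [0.992, -0.126, -0.0, -0.0]
force: [-1.3, 0.4, 3.4]
finger_gap: 0.178
gripper_force: 60.9
```

Call:
drive_tool(plan=[[0,0,0.002,0,0,0,-1],[0,0,0.002,0,0,0,-1],[0,0,0,0,0,0,-1]])

```text
t: 8.1
tcp_pos: [0.5794, 0.3005, 0.1996]
tool_rot: [0.992, -0.126, 0.0, -0.0]
force: [-0.6, 0.2, 4.1]
finger_gap: 0.182
gripper_force: 61.1
```

Call:
drive_tool(plan=[[0,0,0.002,0,0,0,-1],[0,0,0.002,0,0,0,-1],[0,0,0.002,0,0,0,-1],[0,0,0.002,0,0,0,-1],[0,0,0,0,0,0,-1]])

```text
t: 8.6
tcp_pos: [0.5791, 0.3009, 0.1917]
tool_rot: [0.992, -0.126, -0.0, -0.001]
force: [-1.1, 1.1, 4.5]
finger_gap: 0.179
gripper_force: 61.3
```

Call:
drive_tool(plan=[[0,0,0.002,0,0,0,-1],[0,0,0.002,0,0,0,-1],[0,0,0.001,0,0,0,-1],[0,0,0,0,0,0,-1]])

```text
t: 9.0
tcp_pos: [0.5784, 0.3009, 0.1864]
tool_rot: [0.992, -0.126, -0.001, -0.0]
force: [-2.7, 0.2, 4.8]
finger_gap: 0.182
gripper_force: 61.2
```

Call:
drive_tool(plan=[[0,0,0.001,0,0,0,-1],[0,0,0.001,0,0,0,-1],[0,0,0,0,0,0,-1]])

```text
t: 9.3
tcp_pos: [0.5784, 0.3006, 0.1841]
tool_rot: [0.992, -0.126, -0.001, 0.0]
force: [-3.4, 1.2, 2.9]
finger_gap: 0.181
gripper_force: 61.1
```

Call:
drive_tool(plan=[[0,0,0.001,0,0,0,-1],[0,0,0,0,0,0,-1]])

```text
t: 9.5
tcp_pos: [0.5786, 0.3004, 0.1831]
tool_rot: [0.992, -0.126, -0.001, 0.0]
force: [-3.0, -0.3, 3.3]
finger_gap: 0.179
gripper_force: 61.1
```

Call:
drive_tool(plan=[[0,0,0.001,0,0,0,-1],[0,0,0,0,0,0,-1]])

```text
t: 9.7
tcp_pos: [0.5787, 0.3003, 0.1821]
tool_rot: [0.992, -0.126, -0.001, 0.0]
force: [-2.9, 0.2, 1.7]
finger_gap: 0.178
gripper_force: 61.1
```

Call:
drive_tool(plan=[[0,0,0.001,0,0,0,-1],[0,0,0,0,0,0,-1]])

```text
t: 9.9
tcp_pos: [0.58, 0.3, 0.1809]
tool_rot: [0.992, -0.126, 0.001, 0.0]
force: [0.6, -0.4, -1.0]
finger_gap: 0.175
gripper_force: 60.3
```

Call:
drive_tool(plan=[[0,0,0.001,0,0,0,-1],[0,0,0,0,0,0,-1]])

```text
t: 10.1
tcp_pos: [0.5795, 0.3002, 0.1801]
tool_rot: [0.992, -0.126, 0.0, 0.0]
force: [-0.5, -1.1, -0.1]
finger_gap: 0.18
gripper_force: 60.3
```

The force has dropped to zero, so the gate has snapped. I'll check with a picture, shifting the hook 21 mm toward its -x first.

Call:
drive_tool(plan=[[-0.002,0,0,0,0,0,-1],[-0.003,0,0,0,0,0,-1],[-0.003,0,0,0,0,0,-1],[-0.003,0,0,0,0,0,-1],[-0.003,0,0,0,0,0,-1],[-0.003,0,0,0,0,0,-1],[-0.003,0,0,0,0,0,-1],[-0.001,0,0,0,0,0,-1],[0,0,0,0,0,0,-1]])

```text
t: 11.0
tcp_pos: [0.5586, 0.3058, 0.1806]
tool_rot: [0.992, -0.126, 0.0, 0.0]
force: [-0.0, 0.0, -0.0]
finger_gap: 0.18
gripper_force: 60.3
```

Run:
```python
from h import *
to(None)
s=snap('side'); u,v=proj(s,[[.565,.302,.13]])[0].astype(int); a,b=max(v-40,0),max(u-50,0)
cv2.imwrite('pics/clip.png',cv2.resize(s['image'][a:a+80,b:b+100],(700,560),interpolation=2)[...,::-1])
```

```text
t 11.0 tcp [0.5586 0.3058 0.1806] yaw -14.43 zax [ 0. -0. -1.] F [-0.03  0.   -0.03] gap 0.18
```

View pics/clip.png

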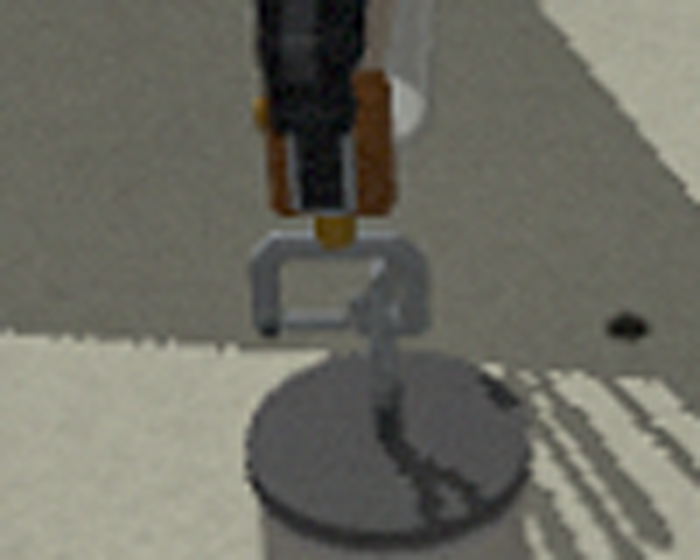

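The gate is shut, with its thin bar at (320,325), and the eye passes through the frame at (380,270), over the nose. I'll lift slowly.

Call:
drive_tool(plan=[[0,0,-0.003,0,0,0,-1],[0,0,-0.003,0,0,0,-1],[0,0,-0.003,0,0,0,-1],[0,0,-0.003,0,0,0,-1],[0,0,-0.003,0,0,0,-1],[0,0,-0.003,0,0,0,-1],[0,0,-0.005,0,0,0,-1],[0,0,-0.007,0,0,0,-1],[0,0,0,0,0,0,-1]], newtons=100)

```text
t: 11.95
tcp_pos: [0.5594, 0.3059, 0.2116]
tool_rot: [0.992, -0.126, 0.001, -0.0]
force: [0.2, 0.1, -7.7]
finger_gap: 0.176
gripper_force: 97.4
```

Call:
drive_tool(plan=[[0,0,-0.005,0,0,0,-1],[0,0,-0.01,0,0,0,-1],[0,0,-0.01,0,0,0,-1],[0,0,-0.01,0,0,0,-1],[0,0,-0.01,0,0,0,-1],[0,0,-0.01,0,0,0,-1],[0,0,-0.006,0,0,0,-1],[0,0,-0.002,0,0,0,-1],[0,0,0,0,0,0,-1],[0,0,0,0,0,0,-1]])

```text
t: 12.95
tcp_pos: [0.5584, 0.3055, 0.273]
tool_rot: [0.992, -0.126, -0.001, 0.0]
force: [0.2, -0.1, -6.8]
finger_gap: 0.169
gripper_force: 97.4
```

```bash
cat > lid.py <<'E'
from h import *
to(None); tc=manip.sense()['tcp_pos']
for n in('side','top'):
    s=snap(n); P=cloud(s); hsv=cv2.cvtColor(s['image'],cv2.COLOR_RGB2HSV)
    m=(np.hypot(P[...,0]-tc[0],P[...,1]-tc[1])<.09)&(P[...,2]<tc[2]-.1)&(P[...,2]>.03)&(hsv[...,2]<110)&(hsv[...,1]<60)
    z=P[m][:,2]; h,e=np.histogram(z,bins=np.arange(.03,.2,.004)); k=e[h.argmax()]+.002
    for _ in range(2):
        mm=m&(abs(P[...,2]-k)<.008); q=P[mm]; c=q.mean(0); V=np.linalg.svd(q-c,full_matrices=False)[2][2]; k=np.median(q[:,2])
    (x,y),r=cv2.minEnclosingCircle(q[:,:2].astype(np.float32)); print(n,len(q),'lid z',k.round(4),'normal',(V*np.sign(V[2])).round(3),'circ',x,y,r)
E
python3 lid.py
```

```text
t 12.95 tcp [0.5584 0.3055 0.273 ] yaw -14.44 zax [-1.2e-03 -4.0e-04 -1.0e+00] F [ 0.24 -0.13 -6.78] gap 0.169
side 954 lid z 0.1398 normal [-0.005 -0.011  1.   ] circ 0.5731305480003357 0.3025858700275421 0.05499471724033356
top 1267 lid z 0.1389 normal [0.005 0.004 1.   ] circ 0.5732049345970154 0.3022778034210205 0.053238727152347565
```

Tub is up about 8 cm and level. I'll carry it to the mat gently.

Call:
drive_tool(plan=[[0.0011,0.0039,0,0,0,0,-1],[0.0023,0.0078,0,0,0,0,-1],[0.0034,0.0116,0,0,0,0,-1],[0.0045,0.0155,0,0,0,0,-1],[0.0045,0.0155,0,0,0,0,-1],[0.0045,0.0155,0,0,0,0,-1],[0.0045,0.0155,0,0,0,0,-1],[0.0045,0.0155,0,0,0,0,-1],[0.0045,0.0155,0,0,0,0,-1],[0.0045,0.0155,0,0,0,0,-1]])

```text
t: 14.05
tcp_pos: [0.5631, 0.1672, 0.2737]
tool_rot: [0.992, -0.126, 0.0, -0.0]
force: [-0.0, 0.3, -7.6]
finger_gap: 0.174
gripper_force: 97.5
```

Call:
drive_tool(plan=[[0.0045,0.0155,0,0,0,0,-1],[0.0045,0.0155,0,0,0,0,-1],[0.0045,0.0155,0,0,0,0,-1],[0.0045,0.0155,0,0,0,0,-1],[0.0045,0.0155,0,0,0,0,-1],[0.0045,0.0155,0,0,0,0,-1],[0.0045,0.0155,0,0,0,0,-1],[0.0034,0.0116,0,0,0,0,-1],[0.0023,0.0078,0,0,0,0,-1],[0.0011,0.0039,0,0,0,0,-1]])

```text
t: 15.05
tcp_pos: [0.5674, 0.0301, 0.2735]
tool_rot: [0.992, -0.126, 0.0, 0.0]
force: [-0.8, -0.5, -7.4]
finger_gap: 0.172
gripper_force: 97.5
```

Call:
drive_tool(plan=[[0,0,0,0,0,0,-1],[0,0,0,0,0,0,-1],[0,0,0,0,0,0,-1],[0,0,0,0,0,0,-1],[0,0,0,0,0,0,-1],[0,0,0,0,0,0,-1],[0,0,0,0,0,0,-1],[0,0,0,0,0,0,-1]])

```text
t: 15.85
tcp_pos: [0.5673, 0.0312, 0.2735]
tool_rot: [0.992, -0.126, 0.0, 0.0]
force: [0.7, -1.1, -8.4]
finger_gap: 0.17
gripper_force: 97.5
```

```bash
python3 lid.py
```

```text
t 15.85 tcp [0.5673 0.0312 0.2735] yaw -14.45 zax [ 1.e-04 -1.e-04 -1.e+00] F [ 0.66 -1.06 -8.41] gap 0.17
side 1559 lid z 0.1411 normal [-0.006  0.     1.   ] circ 0.5831157565116882 0.026605194434523582 0.05360529571771622
top 275 lid z 0.1398 normal [-0.031 -0.025  0.999] circ 0.5569890737533569 0.04602974280714989 0.03383394330739975
```

Centred over the mat within about 1 mm. Lowering.

Call:
drive_tool(plan=[[0,0,0.004,0,0,0,-1],[0,0,0.008,0,0,0,-1],[0,0,0.01,0,0,0,-1],[0,0,0.01,0,0,0,-1],[0,0,0.01,0,0,0,-1],[0,0,0.01,0,0,0,-1],[0,0,0.008,0,0,0,-1],[0,0,0.005,0,0,0,-1],[0,0,0.003,0,0,0,-1],[0,0,0.001,0,0,0,-1]])

```text
t: 16.95
tcp_pos: [0.5673, 0.0312, 0.2043]
tool_rot: [0.992, -0.126, -0.0, 0.0]
force: [-0.7, -0.7, -7.1]
finger_gap: 0.172
gripper_force: 97.5
```

Call:
drive_tool(plan=[[0,0,0.001,0,0,0,-1],[0,0,0.001,0,0,0,-1],[0,0,0.001,0,0,0,-1],[0,0,0.001,0,0,0,-1],[0,0,0.001,0,0,0,-1],[0,0,0.001,0,0,0,-1],[0,0,0.001,0,0,0,-1],[0,0,0.001,0,0,0,-1],[0,0,0.001,0,0,0,-1],[0,0,0.001,0,0,0,-1]])

```text
t: 17.95
tcp_pos: [0.568, 0.0314, 0.1953]
tool_rot: [0.992, -0.126, 0.001, -0.0]
force: [-0.7, -0.1, 0.2]
finger_gap: 0.175
gripper_force: 98.5
```

Call:
drive_tool(plan=[[0,0,0.001,0,0,0,-1],[0,0,0.001,0,0,0,-1],[0,0,0,0,0,0,-1],[0,0,0,0,0,0,-1]])

```text
t: 18.35
tcp_pos: [0.5674, 0.0314, 0.1926]
tool_rot: [0.992, -0.126, 0.0, -0.0]
force: [0.2, -0.5, -0.3]
finger_gap: 0.175
gripper_force: 98.5
```

```bash
python3 lid.py
```

```text
t 18.35 tcp [0.5674 0.0314 0.1926] yaw -14.44 zax [ 4.e-04  0.e+00 -1.e+00] F [ 0.18 -0.53 -0.35] gap 0.175
side 1434 lid z 0.0644 normal [-0.003 -0.013  1.   ] circ 0.5812104344367981 0.02399304322898388 0.05324689298868179
top 203 lid z 0.0633 normal [0.02  0.017 1.   ] circ 0.5610053539276123 0.023752804845571518 0.04597457870841026
```

The tub is on the mat with the load off. I'll lower the hook a little so it drops less, then release.

Call:
drive_tool(plan=[[0,0,0.002,0,0,0,-1],[0,0,0.002,0,0,0,-1],[0,0,0.002,0,0,0,-1],[0,0,0.002,0,0,0,-1],[0,0,0.001,0,0,0,-1],[0,0,0.001,0,0,0,-1],[0,0,0,0,0,0,-1]], newtons=40)

```text
t: 19.15
tcp_pos: [0.5672, 0.0313, 0.1824]
tool_rot: [0.992, -0.126, -0.0, -0.0]
force: [0.2, -0.7, -1.3]
finger_gap: 0.177
gripper_force: 98.5
```

Call:
drive_tool(plan=[[0,0,0,0,0,0,-0.6],[0,0,0,0,0,0,-0.4],[0,0,0,0,0,0,0.2],[0,0,0,0,0,0,1],[0,0,0,0,0,0,1],[0,0,0,0,0,0,1],[0,0,0,0,0,0,1],[0,0,0,0,0,0,1],[0,0,0,0,0,0,1],[0,0,0,0,0,0,1]])

```text
t: 20.15
tcp_pos: [0.5672, 0.0313, 0.1825]
tool_rot: [0.992, -0.126, 0.0, -0.0]
force: [-0.1, -0.3, -0.1]
finger_gap: 0.998
gripper_force: 0.0
```

```bash
python3 lid.py
python3 - <<'E'
from h import *
s=snap('side'); u,v=proj(s,[[.575,.03,.13]])[0].astype(int); a,b=max(v-70,0),max(u-90,0)
cv2.imwrite('pics/rel.png',cv2.resize(s['image'][a:a+140,b:b+180],(720,560),interpolation=2)[...,::-1])
E
```

```text
t 20.15 tcp [0.5672 0.0313 0.1825] yaw -14.44 zax [ 0.  0. -1.] F [-0.15 -0.31 -0.05] gap 0.998
side 1354 lid z 0.0643 normal [-0.005 -0.015  1.   ] circ 0.582133948802948 0.022253217175602913 0.05373590812087059
top 139 lid z 0.0632 normal [-0.023 -0.004  1.   ] circ 0.5584450364112854 0.02260284498333931 0.0449301041662693
```

View pics/rel.png

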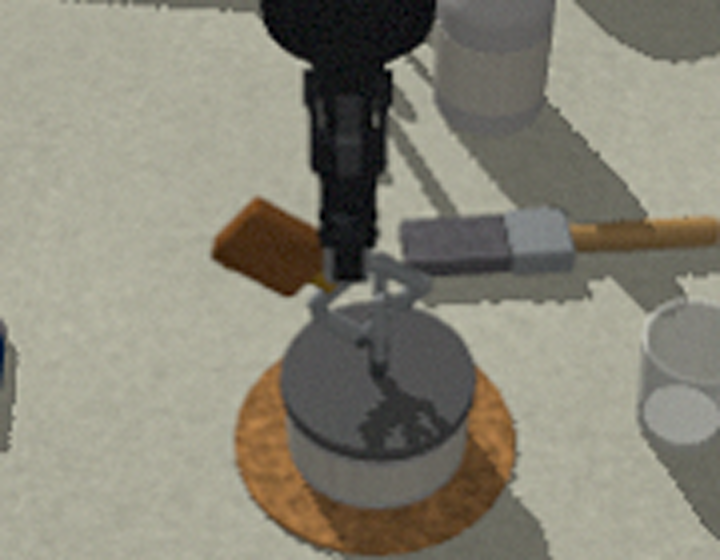

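The hook has been released and is tipping left, still around the eye (380,290), between the open fingers. The tub stands on the mat. I'll raise the arm straight up.

Call:
drive_tool(plan=[[0,0,-0.005,0,0,0,1],[0,0,-0.01,0,0,0,1],[0,0,-0.015,0,0,0,1],[0,0,-0.02,0,0,0,1],[0,0,-0.025,0,0,0,1],[0,0,-0.025,0,0,0,1],[0,0,-0.025,0,0,0,1],[0,0,-0.015,0,0,0,1],[0,0,-0.005,0,0,0,1],[0,0,0,0,0,0,1]])

```text
t: 21.3
tcp_pos: [0.5675, 0.0313, 0.3287]
tool_rot: [0.992, -0.126, 0.001, 0.0]
force: [-0.1, 0.0, -0.6]
finger_gap: 1.002
gripper_force: 0.0
```

Call:
drive_tool(plan=[[0,0,0,0,0,0,1],[0,0,0,0,0,0,1],[0,0,0,0,0,0,1],[0,0,0,0,0,0,1],[0,0,0,0,0,0,1],[0,0,0,0,0,0,1],[0,0,0,0,0,0,1],[0,0,0,0,0,0,1]])

```text
t: 22.1
tcp_pos: [0.5672, 0.0313, 0.3275]
tool_rot: [0.992, -0.126, 0.0, -0.0]
force: [0.2, -0.5, 0.0]
finger_gap: 1.001
gripper_force: 0.0
```

```bash
python3 lid.py
python3 - <<'E'
from h import *
s=snap('side'); u,v=proj(s,[[.575,.03,.13]])[0].astype(int); a,b=max(v-70,0),max(u-90,0)
cv2.imwrite('pics/end.png',cv2.resize(s['image'][a:a+140,b:b+180],(720,560),interpolation=2)[...,::-1])
E
```

```text
t 22.1 tcp [0.5672 0.0313 0.3275] yaw -14.44 zax [ 0.  0. -1.] F [ 0.17 -0.47  0.02] gap 1.001
side 1354 lid z 0.0643 normal [-0.003 -0.018  1.   ] circ 0.5814903378486633 0.023286323994398117 0.053171221166849136
top 242 lid z 0.063 normal [-0.003  0.001  1.   ] circ 0.5739684104919434 0.023483678698539734 0.050970423966646194
```

View pics/end.png

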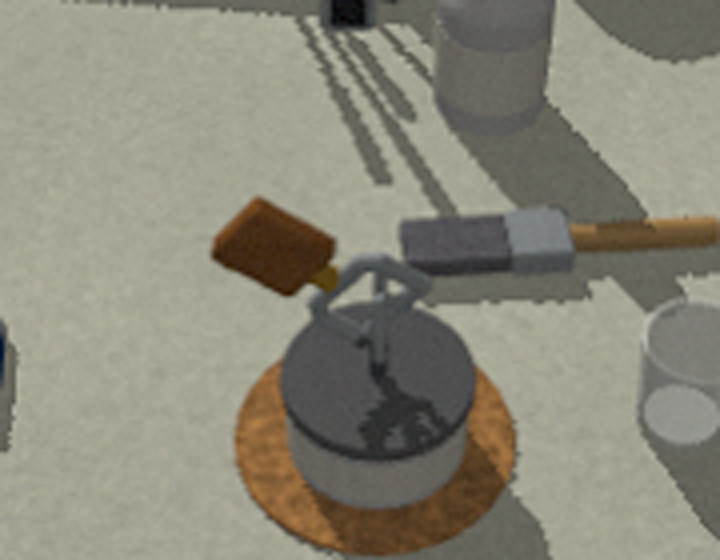

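The hook rests tilted and still, clipped on the eye, with its gate shut. The tub is level and wholly on the mat, about 4 mm off centre with roughly 27 mm of margin. I'll hand it in.

```bash
python3 -c "
from station import manip
print(manip.sign_off())"
```

```text
the job is handed in; nothing more can be done
None
```

The job is handed in at 22 s: the tub was lifted about 8 cm by the hook and set upright on the mat, with the hook released and still clipped on the eye; press readings stayed around 5 N.

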